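Load the condiment carrier and hold it up level

ROBOT

A 6-joint arm with a two-finger parallel gripper is mounted at the origin on the work surface. World frame = base frame: x ahead of the robot, y to its left, z up, the work surface at z = 0. Lengths are in m, angles in rad, forces in N, time in s.
With the tool pointing down it reaches from about 0.25 to 0.725 m from the base axis. Payload 9.7 kg.
Tool frame: the origin (TCP) lies between the finger pads, 19 mm behind the fingertips; this is the grasp point; z points along the fingers, x is the direction in which the jaws open and shut, and the axes are right-handed (so a half turn about z gives the same grasp; the last joint's range is limited). The gripper opens to 85 mm and grips with 20 to 120 N. Pads are 22 mm wide; open, the fingers measure 114 mm over their backs; the gripper's body (76 mm by 85 mm) begins 54 mm behind the grasp point. The pads swing forward as they close: fully open they stand 13 mm farther back than shut.
Start: joints at [-1.136, 0.087, 0.176, 1.66, 0, 1.571], TCP at [0.232, -0.499, 0.25] pointing down, gripper open.
Joint ranges: [-3.13, 3.13], [-0.85, 1.81], [-1.15, 1.24], [-2.2, 2.28], [-1.44, 1.52], [-3.14, 3.14]. Speed limits (rad/s): [2.22, 2.22, 2.57, 3.14, 3.14, 3.14].

INTERFACE

Orientations are given as a unit quaternion [w, x, y, z].
In Python, from plant import status, capture, order gives the robot as it stands.
- The arm moves only by the tool drive_tool, never from a script. Its argument "motion" is a list of rows, each a list of 7 numbers: the shift along the tool's x, y, z in m, then the turn, a rotation vector about the tool's x, y, z in rad, then the finger opening in m, from 0 to 0.0854. A call has 1 to 8 rows; each row shifts and turns the commanded pose from where the row before left it, along the tool's axes as they then stand; what a row does not reach is not made up. A row lasts 1/8 s, in which the tool goes at most 62.5 mm and 10.7 degrees, less where a joint would pass 70% of its speed; a pose out of reach is approached as far as the arm can. A call with a gripper value outside its range is refused whole. The fingers move at their own pace and stop on an object; "newtons" is the grip in N (left out, the last holds). Time passes only in rows, so rows that do not move let the fingers close. It gives the time, the measured TCP pose, the force and the opening at its end, in the units of the state.
- status.sense(): the state, without advancing time (a new reading comes with each control period).
- capture(name): name is "side" or "top" or "wrist"; returns a dict with "pixels" (400x640x3 uint8, blue, green, red), "depth" (400x640 float32, m along the optical axis (not along the pixel's ray), 0 where there is no reading), "fx", "fy", "cx", "cy" (pixels), "distortion" ([k1, k2, p1, p2, k3] as OpenCV has them; the pictures are not rectified), "R" (3x3) and "t" (3): a world point X has camera coordinates R X + t; the wrist camera has in their place "T_tool_cam" (4x4, takes a point from camera to tool coordinates, whose origin is the TCP and whose axes are the tool frame's). Camera axes: x right, y down, z forward; pixel columns grow to the right and rows downward; lengths in m; the calibration is good to about 2 mm. A picture is of the moment at which its call begins: read the wrist's pose just before it.
- order.close_job(): hands the job in, once; it reports no verdict.
The state is a dict: "time": time; "q": joint angles; "qd": joint speeds; "effort": joint torques, N m; "ee_pos": TCP position; "tool_rot": TCP orientation; "force": force on the tool from outside, world axes, zero at the start; "torque": the same for the moment, N m; "opening": finger opening in m.
Only numpy, scipy, OpenCV 4.12 (cv2) and the standard library are available. Lean on these libraries where they do the work, as an engineer would, in place of code of your own. Each camera call takes 0.05 s, during which the arm holds its last target. There are 200 camera calls.

TASK

Stand the salt shaker and the pepper mill upright in the carrier, each in the well that fits it, then take the carrier by the bar of its handle and lift it until it is at least 10 cm clear of the counter, ready to be carried to the table. Finish while holding it there in the air, still and level with both inside; do not set it down or let go. Tip nothing over on the way, and leave the sugar bowl, the cup and the jam jar where they stand.

Things in the scene. Friction and masses are not known exactly. Their poses are not given: they have to be found in the camera images.
- carrier: Condiment carrier of pale beech, loose, 0.4 to 0.5 kg empty: block 236 (its x) by 84 (y) by 24 mm high with two round wells 14 mm deep in its top, centred at x = +75 (wide) and x = -75 mm (narrow), and in the middle an arched handle: two 7 mm steel rods at x = -21 and +21 mm carrying a grip bar, top of bar 114 mm up. Origin: centre of the underside; z up. Any yaw.
- grip (a point): Centre of the carrier's beech grip bar, 104 mm above the middle of its underside. The bar runs along the carrier's x: 58 mm long, 18 mm wide (y), 20 mm high; below it, between the rods, is free space. Axes as the carrier's. The loaded carrier is nearly, not exactly, balanced about it.
- wide_well (a point): Centre of the floor of the wide round well, 57 mm in diameter, 14 mm deep, for the mill. Axes as the carrier's.
- narrow_well (a point): Centre of the floor of the narrow round well, 46 mm in diameter, 14 mm deep, for the salt shaker; the mill's foot does not go into it. Axes as the carrier's.
- salt: Salt shaker, standing on the counter: straight round body 42 mm in diameter, white china up to 62 mm and above it a steel cap of the same diameter with straight sides to 80 mm, slightly domed, 88 mm high in all. 0.1 to 0.2 kg. Origin: centre of its foot; z up through the cap.
- mill: Pepper mill of turned dark wood, standing on the counter: foot 52 mm in diameter (16 mm high), waist 37 mm in diameter at 44 mm, straight-sided round head 44 mm in diameter from 66 to 96 mm, small steel knob on top to 111 mm. 0.1 to 0.23 kg. Origin: centre of its foot; z up through the knob.
- sugar_bowl: Bystander: white china sugar bowl with its lid on and two little handles, 90 mm in diameter (116 mm over the handles), 95 mm high. Origin: centre of its foot.
- cup: Bystander: white china mug, 80 mm in diameter, 85 mm high, with a handle at its +y side. Origin: centre of its foot.
- jam_jar: Bystander: amber glass jar with a steel lid, 68 mm in diameter, 95 mm high. Origin: centre of its foot.
Mind the look-alikes: they are no part of the job. What is shaped like the salt but blue or pink is not meant.

How it is judged:
By the outcome, as a careful person would: the job done as asked, in the order asked, and still so for the second after the job is handed in, while the arm keeps its last pose, push and grip.
It also fails if it takes over 69 s, if anything falls off the work surface, if the arm or the gripper's body presses on something with over 40 N, if the wrist force passes 120 N, or if a joint passes its speed limit or range.

## Working session

There is one attempt and no reset: what is moved stays moved. The work goes in short steps, Python scripts to look and compute and a tool call to move; the robot and the scene stay as the last step left them, time stands still between calls to the robot, and variables do not carry over. Pictures are saved under pics/ and viewed, about 8 in all and at most 12, crops included, and the job is handed in when it is done.

Besides the shell and the picture viewer there is one more tool, called after ">>>" by a JSON object that holds its "op" and its "data". drive_tool: Moves the arm, as the interface text tells. Its arguments: {"type":"object","properties":{"motion":{"type":"array","items":{"type":"array","items":{"type":"number"}}},"newtons":{"type":"number"}},"required":["motion"]}

```bash
mkdir -p pics; ls; python3 - <<'E'
from plant import status, capture
import cv2, numpy as np
s=status.sense(); print({k:np.round(v,3).tolist() for k,v in s.items()})
for n in("top","side"):
    c=capture(n); cv2.imwrite(f"pics/{n}0.png",c["pixels"]); np.savez(f"{n}0.npz",**{k:v for k,v in c.items()})
    print(n,c["fx"],c["cx"],c["cy"],c["distortion"],np.round(-np.array(c["R"]).T@c["t"],3), np.round(c["R"],2).tolist())
E
```

```text
pics
{'time': 0.0, 'q': [-1.136, 0.087, 0.175, 1.66, 0.0, 1.571], 'qd': [-0.001, 0.001, -0.0, -0.001, -0.001, 0.001], 'effort': [-0.0, -52.038, 46.481, 0.016, -0.0, -0.0], 'ee_pos': [0.232, -0.499, 0.249], 'tool_rot': [-0.0, 0.843, -0.538, -0.001], 'force': [0.557, 0.825, -0.534], 'torque': [0.019, -0.011, -0.024], 'opening': 0.085}
top 426.1798477187737 315.84370904445757 201.1486598868312 [-0.06254772  0.          0.          0.          0.        ] [0.422 0.024 1.059] [[-0.0, -1.0, 0.02], [-0.98, 0.0, -0.18], [0.18, -0.02, -0.98]]
side 436.48678315718786 309.7369370994443 205.4839816322257 [-0.05049683  0.          0.          0.          0.        ] [ 0.495 -0.742  0.792] [[0.99, -0.12, -0.01], [-0.09, -0.67, -0.74], [0.08, 0.73, -0.68]]
```

View pics/top0.png

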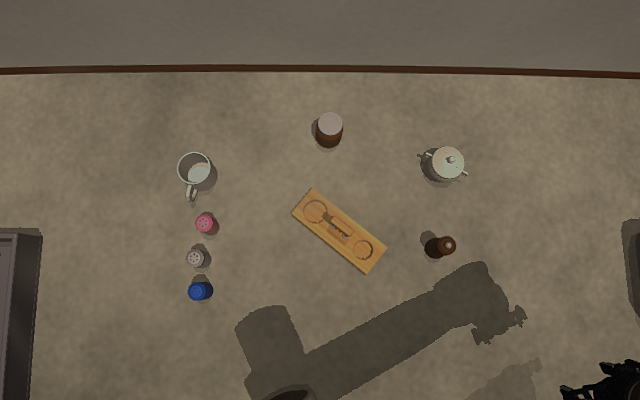

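View pics/side0.png

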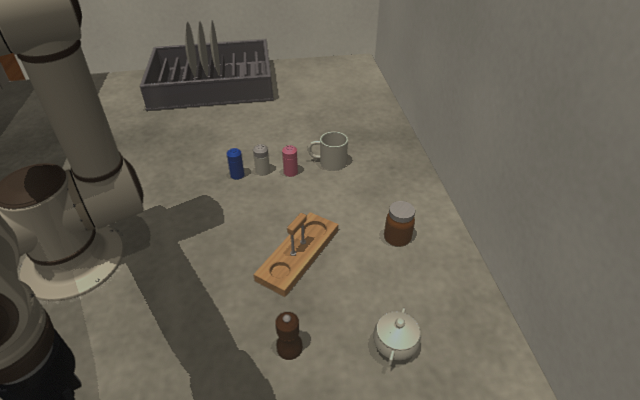

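White-grey shaker with the steel cap: top (196,258), side (261,160). Look-alikes: pink at top (205,223), blue at top (200,290). I take the white one, since only it has white china and a steel cap. The mill is at top (440,245). The carrier's wide well is at about (317,210) and its narrow well at (363,249).

```bash
cat > h.py <<'E'
import numpy as np, cv2
def K(c): return np.array([[c["fx"],0,c["cx"]],[0,c["fy"],c["cy"]],[0,0,1.]])
def norm(c,uv):
    return cv2.undistortPoints(np.asarray(uv,float).reshape(-1,1,2),K(c),np.array(c["distortion"])).reshape(-1,2)
def plane(c,uv,z,R=None,t=None):
    R=np.array(c["R"]) if R is None else R; t=np.array(c["t"]) if t is None else t
    n=norm(c,uv); d=np.c_[n,np.ones(len(n))]@R; o=-R.T@t
    return o+d*((z-o[2])/d[:,2])[:,None]
def cloud(c,R=None,t=None):
    R=np.array(c["R"]) if R is None else R; t=np.array(c["t"]) if t is None else t
    D=np.array(c["depth"]); h,w=D.shape; v,u=np.mgrid[:h,:w]
    n=norm(c,np.c_[u.ravel(),v.ravel()]); P=np.c_[n,np.ones(len(n))]*D.reshape(-1,1)
    P=(P-t)@R; P[D.ravel()<=0]=np.nan
    return P.reshape(h,w,3)
def circ(p):
    A=np.c_[2*p,np.ones(len(p))]; s=np.linalg.lstsq(A,(p**2).sum(1),rcond=None)[0]
    return s[:2],np.sqrt(s[2]+s[:2]@s[:2])
E
python3 - <<'E'
from h import *
for n in("top","side"):
    c=np.load(n+"0.npz"); W=cloud(c); z=W[...,2]
    print(n,"table z",np.nanmedian(z))
    m=((z>.012)&(z<.14)&(W[...,0]>.2)&(W[...,0]<.75)&(abs(W[...,1])<.5)).astype(np.uint8)
    N,L,S,C=cv2.connectedComponentsWithStats(m)
    for i in range(1,N):
        if S[i,4]<60: continue
        P=W[L==i]; zm=np.percentile(P[:,2],98); T=P[P[:,2]>zm-.012]
        (cx,cy),r=cv2.minEnclosingCircle(T[:,:2].astype(np.float32))
        print(C[i].round(),S[i,4],"zmax",zm.round(3),"topc",round(cx,3),round(cy,3),"r",round(r,3),"col",c["pixels"][L==i].mean(0).round())
    if n=="top":
        # block top: pale beech
        b=(z>.016)&(z<.032)&(m>0); lab=L[215,340]; 
        hsv=cv2.cvtColor(c["pixels"],cv2.COLOR_BGR2HSV)
        k=((hsv[...,1]>110)&(hsv[...,0]<25)&(hsv[...,0]>8)&(z<.13)).astype(np.uint8); k[:,:285]=0;k[:,395:]=0;k[:180]=0;k[280:]=0
        cs=max(cv2.findContours(k,0,1)[0],key=cv2.contourArea)
        Q=plane(c,cs.reshape(-1,2),.024)[:,:2]; print("rect",cv2.minAreaRect(Q.astype(np.float32)))
        Bm=(z>.085)&(z<.13)&(k>0); P=W[Bm]; print("bar",len(P),P.mean(0), cv2.minAreaRect(P[:,:2].astype(np.float32)))
im=cv2.imread("pics/top0.png")
a=cv2.resize(im[205:310,170:235],None,fx=5,fy=5,interpolation=3); b=cv2.resize(im[180:285,285:395],None,fx=4,fy=5,interpolation=3)
cv2.imwrite("pics/crop1.png",np.hstack([a,b]))
E
```

```text
top table z -0.0002797609828329615
[445. 164.] 1105 zmax 0.093 topc 0.704 -0.322 r 0.017 col [112. 132. 136.]
[195. 173.] 921 zmax 0.087 topc 0.674 0.292 r 0.049 col [ 82.  96. 102.]
[340. 232.] 2693 zmax 0.114 topc 0.542 -0.056 r 0.029 col [ 64. 112. 148.]
[206. 225.] 364 zmax 0.09 topc 0.552 0.261 r 0.022 col [ 82.  78. 129.]
[440. 246.] 518 zmax 0.112 topc 0.498 -0.296 r 0.021 col [25. 37. 53.]
[198. 258.] 378 zmax 0.091 topc 0.472 0.278 r 0.021 col [ 87.  97. 107.]
[199. 291.] 395 zmax 0.09 topc 0.398 0.272 r 0.022 col [94. 54. 39.]
rect ((0.5413208603858948, -0.05505377799272537), (0.2362423539161682, 0.0854685977101326), 50.7542610168457)
bar 213 [ 0.54045685 -0.05451598  0.11295588] ((0.5410155057907104, -0.054690636694431305), (0.05764807015657425, 0.018047157675027847), 50.58371353149414)
side table z 0.001557492566465887
[331. 149.] 999 zmax 0.088 topc 0.679 0.291 r 0.044 col [ 87.  99. 103.]
[261. 158.] 389 zmax 0.09 topc 0.47 0.276 r 0.021 col [ 86.  96. 101.]
[289. 159.] 388 zmax 0.091 topc 0.553 0.26 r 0.021 col [ 75.  69. 115.]
[235. 162.] 396 zmax 0.09 topc 0.396 0.27 r 0.021 col [82. 52. 41.]
[295. 251.] 2820 zmax 0.115 topc 0.541 -0.054 r 0.03 col [ 71. 105. 137.]
[397. 335.] 1852 zmax 0.094 topc 0.701 -0.324 r 0.017 col [129. 146. 146.]
[288. 334.] 985 zmax 0.11 topc 0.498 -0.296 r 0.021 col [35. 46. 59.]
```

View pics/crop1.png

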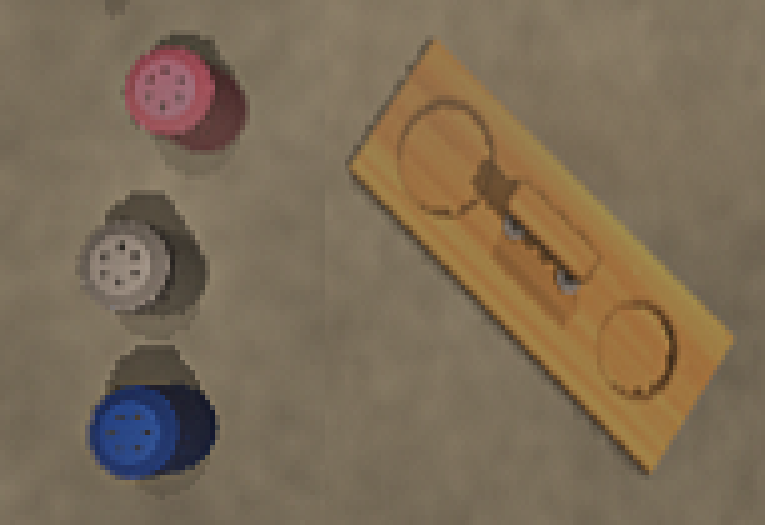

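The enlarged crop confirms it: white shaker with grey steel cap at (125,265), between pink (170,90) and blue (130,430). The wide well is at (445,157), the +x/+y end of the carrier, and the narrow well at (637,350). So the carrier's yaw is about 50.7°, and a tool yaw of -39.3° suits every grasp.

>>> {"op": "drive_tool", "data": {"motion": [[0,0,0,0,0,-0.15,0.085],[0,0,0,0,0,-0.15,0.085],[0,0,0,0,0,-0.15,0.085]]}}

```text
time: 0.48
ee_pos: [0.2316, -0.4987, 0.2495]
tool_rot: [-0.0, 0.943, -0.334, -0.0]
force: [0.3, -0.2, -0.3]
opening: 0.085
```

```bash
cat >> h.py <<'E'
from scipy.spatial.transform import Rotation as Ro
def pose():
    from plant import status
    s=status.sense(); w,x,y,z=s["tool_rot"]; R=Ro.from_quat([x,y,z,w]).as_matrix()
    return s,R,np.array(s["ee_pos"])
def delta(p,yaw=-39.3):
    s,R,t=pose(); d=R.T@(np.array(p)-t); a=np.radians(yaw)
    Rd=np.array([[np.cos(a),np.sin(a),0],[np.sin(a),-np.cos(a),0],[0,0,-1]])
    print("t",s["time"],"pos",t.round(4),"yaw",np.degrees(np.arctan2(R[1,0],R[0,0])).round(2),"q6",round(s["q"][5],2),"open",round(s["opening"],4),"F",np.round(s["force"],1))
    print("shift mm",(d*1e3).round(1),"turn",Ro.from_matrix(R.T@Rd).as_rotvec().round(4))
def wrist(name):
    from plant import capture
    s,R,t=pose(); c=capture("wrist"); T=np.array(c["T_tool_cam"])
    Rw=R@T[:3,:3]; o=R@T[:3,3]+t
    cv2.imwrite(f"pics/{name}.png",c["pixels"]); return c,Rw.T,-Rw.T@o
E
python3 -c "
from h import *; delta([.498,-.296,.25])"
```

```text
t 0.475 pos [ 0.2316 -0.4987  0.2495] yaw -39.02 q6 1.12 open 0.085 F [ 0.3 -0.2 -0.3]
shift mm [  79.3 -325.2   -0.4] turn [-0.0004  0.0008  0.0049]
```

>>> {"op": "drive_tool", "data": {"motion": [[0.01,-0.0405,0,0,0,0.005,0.085],[0.01,-0.0405,0,0,0,0,0.085],[0.01,-0.0405,0,0,0,0,0.085],[0.01,-0.0405,0,0,0,0,0.085],[0.01,-0.0405,0,0,0,0,0.085],[0.01,-0.0405,0,0,0,0,0.085],[0.01,-0.0405,0,0,0,0,0.085],[0.01,-0.0405,0,0,0,0,0.085]]}}

```text
time: 1.48
ee_pos: [0.5006, -0.299, 0.2496]
tool_rot: [-0.0, 0.941, -0.339, -0.0]
force: [0.5, 0.2, -0.4]
opening: 0.0849
```

```bash
python3 -c "
from h import *; delta([.498,-.296,.082])
c,R,t=wrist('w1'); np.savez('w1.npz',R=R,t=t,**{k:c[k] for k in c}); print(c['T_tool_cam'])
W=cloud(c,R,t); z=W[...,2]
for lo,hi in((.085,.105),(.104,.125)):
  m=((z>lo)&(z<hi)).astype(np.uint8); N,L,S,C=cv2.connectedComponentsWithStats(m)
  for i in range(1,N):
    if S[i,4]>50: P=W[L==i]; print(lo,C[i],S[i,4],P.mean(0).round(4),cv2.minEnclosingCircle(P[:,:2].astype(np.float32)))
"
```

```text
t 1.475 pos [ 0.5006 -0.299   0.2496] yaw -39.59 q6 1.72 open 0.0849 F [ 0.5  0.2 -0.4]
shift mm [ -3.8  -0.6 167.6] turn [ 0.0001  0.0006 -0.0051]
[[ 9.99999283e-01  1.02563959e-03 -6.18918013e-04  3.97633979e-04]
 [-8.15764560e-04  9.61403591e-01  2.75140817e-01 -7.14615918e-02]
 [ 8.77225315e-04 -2.75140115e-01  9.61403738e-01 -1.23143428e-01]
 [ 0.00000000e+00  0.00000000e+00  0.00000000e+00  1.00000000e+00]]
0.085 [552.96975425  46.90926276] 529 [ 0.7033 -0.3193  0.0914] ((0.7054926753044128, -0.3200971186161041), 0.008979479782283306)
0.085 [314.18609207 195.09451518] 2042 [ 0.5014 -0.2929  0.0987] ((0.49978405237197876, -0.29473042488098145), 0.022146467119455338)
0.104 [313.93818182 200.68727273] 275 [ 0.5001 -0.2943  0.1087] ((0.4996601641178131, -0.29504868388175964), 0.00747626181691885)
```

View pics/w1.png

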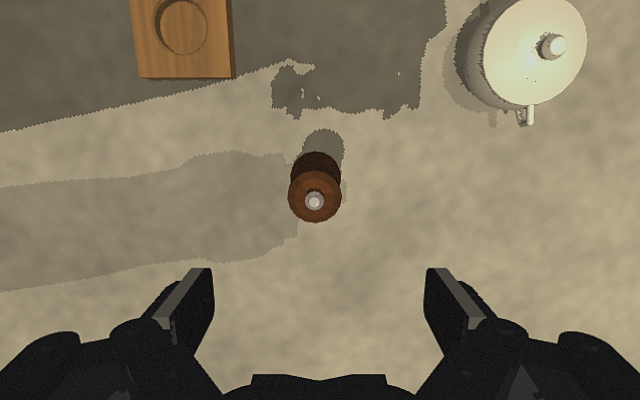

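The wrist view shows the mill at (314,200), with the sugar bowl well off to the upper right. It puts the mill at (0.4997,-0.295), within 2 mm of the other cameras. I descend and grip.

>>> {"op": "drive_tool", "data": {"motion": [[-0.0034,-0.0024,0.04,0,0,-0.005,0.085],[0,0,0.045,0,0,0,0.085],[0,0,0.045,0,0,0,0.085],[0,0,0.0376,0,0,0,0.085],[0,0,0,0,0,0,0.03],[0,0,0,0,0,0,0.03],[0,0,0,0,0,0,0.03],[0,0,0,0,0,0,0.03]], "newtons": 35}}

```text
time: 2.52
ee_pos: [0.4994, -0.2965, 0.0846]
tool_rot: [0.0, 0.942, -0.336, 0.002]
force: [-1.6, 0.8, 6.2]
opening: 0.0426
```

>>> {"op": "drive_tool", "data": {"motion": [[0,0,0,0,0,0,0.03],[0,0,0,0,0,0,0.03],[0,0,-0.015,0,0,0,0.03],[0,0,-0.04,0,0,0,0.03],[0,0,-0.04,0,0,0,0.03],[0,0,-0.04,0,0,0,0.03]]}}

```text
time: 3.28
ee_pos: [0.4985, -0.2959, 0.2199]
tool_rot: [0.0, 0.942, -0.336, 0.001]
force: [-0.7, -0.4, -1.4]
opening: 0.0427
```

```bash
python3 -c "
from h import *; delta([.5885,.003,.217])"
```

```text
t 3.275 pos [ 0.4985 -0.2959  0.2199] yaw -39.31 q6 1.72 open 0.0427 F [-0.7 -0.4 -1.4]
shift mm [-119.7 -288.3    2.8] turn [-0.0002 -0.001  -0.0001]
```

>>> {"op": "drive_tool", "data": {"motion": [[-0.02,-0.038,-0.005,0,0,0,0.03],[-0.02,-0.038,-0.005,0,0,0,0.03],[-0.02,-0.038,-0.005,0,0,0,0.03],[-0.02,-0.038,-0.005,0,0,0,0.03],[-0.02,-0.038,-0.005,0,0,0,0.03],[-0.02,-0.038,-0.005,0,0,0,0.03],[0,0,0,0,0,0,0.03],[0,0,0,0,0,0,0.03]]}}

```text
time: 4.28
ee_pos: [0.5502, -0.0436, 0.2481]
tool_rot: [0.0, 0.942, -0.336, 0.0]
force: [0.3, -0.0, -1.8]
opening: 0.0429
```

```bash
python3 -c "
from h import *; delta([.5885,.003,.12])
c,R,t=wrist('w2'); np.savez('w2.npz',R=R,t=t,**{k:c[k] for k in c})
from plant import capture
for n in('side',):
  d=capture(n); cv2.imwrite('pics/side1.png',d['pixels'])
cv2.imwrite('pics/w2s.png',np.vstack([c['pixels'][:300],d['pixels'][100:400]]))
"
```

```text
t 4.275 pos [ 0.5502 -0.0436  0.2481] yaw -39.28 q6 2.18 open 0.0429 F [ 0.3 -0.  -1.8]
shift mm [ 1.000e-01 -6.030e+01  1.281e+02] turn [-0.0001 -0.0007  0.0004]
```

View pics/w2s.png

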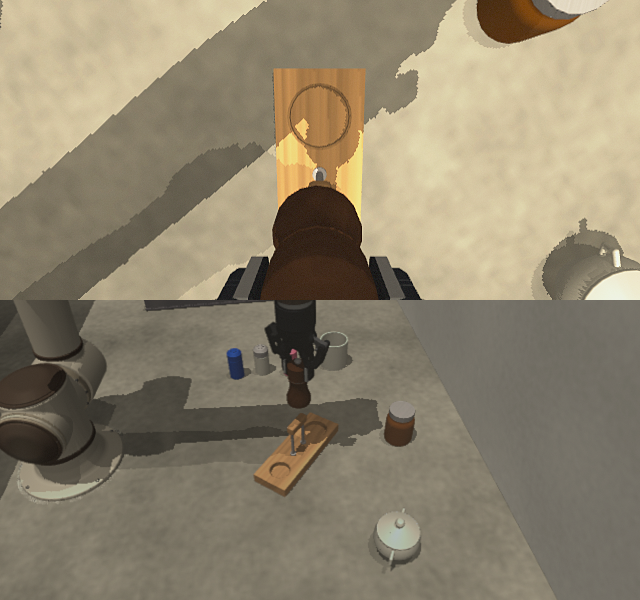

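Side view: the mill hangs upright in the gripper and the carrier is undisturbed. The wrist view has the wide well at (320,115) ahead of the mill. I measure the well and the mill's foot from the same picture.

```bash
python3 -c "
from h import *
c=np.load('w2.npz'); R,t=c['R'],c['t']; W=cloud(c,R,t); z=W[...,2]
m=(z<.0165)&(z>.005); m[:,:285]=0; m[:,355:]=0; m[:78]=0; m[160:]=0
P=W[m]; print('floor',len(P),np.median(P[:,2]),cv2.minEnclosingCircle(P[:,:2].astype(np.float32)))
top=(z>.018)&(z<.03); v=W[top]; print('block z',np.median(v[:,2]))
# rim circle: convex boundary of hole
cs=max(cv2.findContours(m.astype(np.uint8),0,1)[0],key=cv2.contourArea).reshape(-1,2)
for h in(.01,.024): print('rimplane',h,circ(plane(c,cs,h,R,t)[:,:2]))
k=top.astype(np.uint8); N,L,S,C=cv2.connectedComponentsWithStats(k); i=1+S[1:,4].argmax(); Q=W[(L==i)]
a=np.radians(50.7); ux=np.array([np.cos(a),np.sin(a)]); uy=np.array([-ux[1],ux[0]])
q=Q[:,:2]; y=q@uy; x=q@ux; print('block y-range mid',np.percentile(y,[.3,99.7]),'far end x',np.percentile(x,99.8)); 
for p in([.5885,.003],): print('pred well x,y',np.array(p)@ux,np.array(p)@uy)
# mill foot: nearest points
M=(z>.14)&(z<.19); M[:,:265]=0;M[:,370:]=0; F=W[M]; 
print('foot z pct',np.percentile(F[:,2],[1,5,50]))
T=F-np.array(pose()[2]); T=T@pose()[1]
f=T[T[:,2]<np.percentile(T[:,2],99)]
for a0,b0 in((.06,.066),(.066,.072),(.072,.078),(.078,.082),(.082,.088)):
  s=T[(T[:,2]>=a0)&(T[:,2]<b0)]
  if len(s)>20: print(a0,len(s),'x',s[:,0].min(),s[:,0].max(),'ymin',s[:,1].min(), circ(s[:,:2]))
"
```

```text
floor 2857 0.009230572054668073 ((0.5907615423202515, 0.004943576641380787), 0.029000138863921165)
block z 0.02325405648533808
rimplane 0.01 (array([0.59069386, 0.00481922]), np.float64(0.02866847550360875))
rimplane 0.024 (array([0.59088579, 0.00507915]), np.float64(0.02755735688975228))
block y-range mid [-0.49590481 -0.41220277] far end x 0.42116909051273005
pred well x,y 0.37506616417049277 -0.4535048208061663
foot z pct [0.16461517 0.16740993 0.18262068]
0.06 756 x -0.025637877421118546 0.02341354260216609 ymin -0.027139276490837222 (array([-0.00101254, -0.00213159]), np.float64(0.023405848107701924))
0.066 468 x -0.026596182291688666 0.024329796651119368 ymin -0.028109978892137448 (array([-0.00100572, -0.0023137 ]), np.float64(0.02507781063614675))
0.072 157 x -0.023855465701213295 0.02091100558993118 ymin -0.028125444903344843 (array([-0.00104281, -0.00208633]), np.float64(0.025710739904672365))
0.078 93 x -0.023550265297294228 0.020968692471028196 ymin -0.028137973551111355 (array([-0.0011211 , -0.00203443]), np.float64(0.025759153735258392))
0.082 48 x -0.023202429518516324 0.020570399733020182 ymin -0.02791377030036197 (array([-0.00111561, -0.00186199]), np.float64(0.02584117690022224))
```

The well in the wrist frame is (0.5907,0.0049) with r≈28 mm, and the foot is at tool (-1.0,-2.1) mm with r 25.8 mm. Both match the given sizes.

>>> {"op": "drive_tool", "data": {"motion": [[0.0008,-0.0305,0,0,0,0,0.03],[0.0008,-0.03,0,0,0,0,0.03],[0,0,0.035,0,0,0,0.03],[0,0,0.04,0,0,0,0.03],[0,0,0.04,0,0,0,0.03],[0,0,0.019,0,0,0,0.03],[0,0,0,0,0,0,0.03],[0,0,0,0,0,0,0.03]]}}

```text
time: 5.38
ee_pos: [0.5905, 0.002, 0.1152]
tool_rot: [-0.0, 0.942, -0.337, 0.001]
force: [-0.3, -0.1, -2.1]
opening: 0.0428
```

>>> {"op": "drive_tool", "data": {"motion": [[0,0,0.004,0,0,0,0.03],[0,0,0.004,0,0,0,0.03],[0,0,0.003,0,0,0,0.03],[0,0,0,0,0,0,0.03]]}}

```text
time: 5.88
ee_pos: [0.5896, 0.0023, 0.1021]
tool_rot: [0.0, 0.942, -0.336, -0.0]
force: [0.4, 0.5, -1.4]
opening: 0.0427
```

>>> {"op": "drive_tool", "data": {"motion": [[0,0,0.003,0,0,0,0.03],[0,0,0.003,0,0,0,0.03],[0,0,0.001,0,0,0,0.03],[0,0,0,0,0,0,0.03]]}}

```text
time: 6.38
ee_pos: [0.5897, 0.0023, 0.0953]
tool_rot: [0.0, 0.942, -0.336, -0.0]
force: [0.5, 0.6, -3.4]
opening: 0.0427
```

>>> {"op": "drive_tool", "data": {"motion": [[0,0,0.0007,0,0,0,0.05],[0,0,0,0,0,0,0.06],[0,0,0,0,0,0,0.07],[0,0,0,0,0,0,0.07],[0,0,-0.03,0,0,0,0.07],[0,0,-0.05,0,0,0,0.07],[0,0,-0.05,0,0,0,0.07],[0,0,-0.03,0,0,0,0.07]]}}

```text
time: 7.38
ee_pos: [0.59, 0.0023, 0.2577]
tool_rot: [-0.001, 0.942, -0.336, 0.001]
force: [0.7, 0.8, -0.5]
opening: 0.0696
```

```bash
python3 -c "
from h import *; delta([.471,.277,.25])
from plant import capture
for n in('side','top'):
  d=capture(n); cv2.imwrite(f'pics/{n}2.png',d['pixels']); W=cloud(d); z=W[...,2]
  m=((z>.1)&(z<.14)&(W[...,0]>.5)&(W[...,0]<.65)&(abs(W[...,1])<.1)).astype(np.uint8); N,L,S,C=cv2.connectedComponentsWithStats(m)
  for i in range(1,N):
    if S[i,4]>20: P=W[L==i]; print(n,C[i],S[i,4],P.mean(0).round(4),P[:,2].max())
"
```

```text
t 7.375 pos [0.59   0.0023 0.2577] yaw -39.3 q6 2.26 open 0.0696 F [ 0.7  0.8 -0.5]
shift mm [-266.1 -137.1    7.3] turn [-0.0019 -0.0024 -0.0001]
side [313.72489083 204.94323144] 229 [ 0.5864 -0.0043  0.1105] 0.1255834895201932
side [296.33777778 223.25333333] 225 [ 0.5405 -0.0593  0.1116] 0.11847275175211508
```

>>> {"op": "drive_tool", "data": {"motion": [[-0.038,-0.0196,0,0,0,0,0.07],[-0.038,-0.0196,0,0,0,0,0.07],[-0.038,-0.0196,0,0,0,0,0.07],[-0.038,-0.0196,0,0,0,0,0.07],[-0.038,-0.0196,0,0,0,0,0.065],[-0.038,-0.0196,0.007,0,0,0,0.065],[-0.038,-0.0196,0,0,0,0,0.065],[0,0,0,0,0,0,0.065]]}}

```text
time: 8.48
ee_pos: [0.4695, 0.2789, 0.2465]
tool_rot: [0.0, 0.942, -0.335, -0.001]
force: [-0.5, -0.4, 0.9]
opening: 0.065
```

```bash
python3 -c "
from h import *; delta([.471,.277,.062])
c,R,t=wrist('w3'); W=cloud(c,R,t); z=W[...,2]
m=((z>.078)&(z<.1)).astype(np.uint8); N,L,S,C=cv2.connectedComponentsWithStats(m)
for i in range(1,N):
    if S[i,4]>50: P=W[L==i]; print(C[i],S[i,4],P.mean(0).round(4),cv2.minEnclosingCircle(P[:,:2].astype(np.float32)),c['pixels'][L==i].mean(0))
"
```

```text
t 8.475 pos [0.4695 0.2789 0.2465] yaw -39.11 q6 2.79 open 0.065 F [-0.5 -0.4  0.9]
shift mm [  2.5   0.3 184.5] turn [0.0012 0.0008 0.0033]
[534.68231842  32.46294938] 1363 [0.6695 0.2757 0.0829] ((0.6810743808746338, 0.2889028787612915), 0.03997160121798515) [155.88187821 175.99413059 174.39911959]
[411.05492958 144.83239437] 2130 [0.5534 0.2663 0.0844] ((0.5539838075637817, 0.2648458182811737), 0.02111668512225151) [118.21314554 108.32816901 186.95305164]
[320.15072154 191.24532336] 1871 [0.4741 0.2824 0.0845] ((0.473234623670578, 0.28104615211486816), 0.02090352401137352) [ 88.68198824  98.77552111 105.82522715]
[259.61703431 249.86335784] 1632 [0.4012 0.275  0.0844] ((0.3987978994846344, 0.27368733286857605), 0.020992396399378777) [86.01102941 47.59252451 22.77389706]
[599.36751361 334.76497278] 1102 [0.5867 0.0215 0.0892] ((0.5902403593063354, 0.00803762674331665), 0.02191431075334549) [19.45916515 28.68874773 42.15880218]
```

View pics/w3.png

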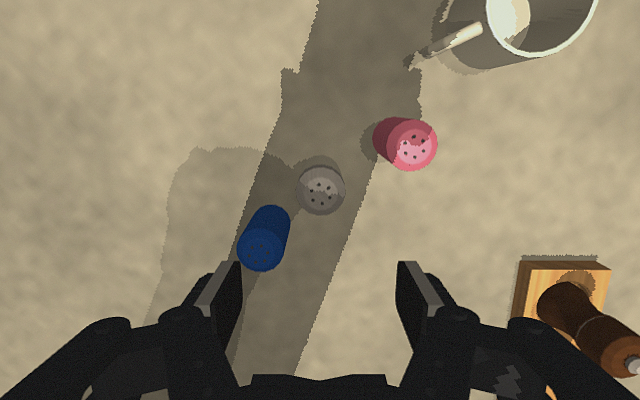

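The grey-white salt is at (320,190) between the jaws, with blue at (260,245), pink at (410,145) and the cup upper right. The wrist view puts the salt at about (0.4735,0.281), r 20.9 mm. The mill stands in the carrier at lower right.

>>> {"op": "drive_tool", "data": {"motion": [[0.0023,-0.002,0.04,0,0,0.003,0.065],[0,0,0.05,0,0,0,0.065],[0,0,0.05,0,0,0,0.065],[0,0,0.043,0,0,0,0.065],[0,0,0,0,0,0,0.065],[0,0,0,0,0,0,0.03],[0,0,0,0,0,0,0.03],[0,0,0,0,0,0,0.03]], "newtons": 35}}

```text
time: 9.52
ee_pos: [0.475, 0.2775, 0.0669]
tool_rot: [-0.001, 0.941, -0.338, 0.001]
force: [-0.3, -0.2, 6.8]
opening: 0.0418
```

>>> {"op": "drive_tool", "data": {"motion": [[0,0,0,0,0,0,0.03],[0,0,0,0,0,0,0.03]]}}

```text
time: 9.78
ee_pos: [0.475, 0.2776, 0.0669]
tool_rot: [-0.001, 0.941, -0.338, 0.001]
force: [0.3, -0.2, 7.9]
opening: 0.0413
```

>>> {"op": "drive_tool", "data": {"motion": [[0,0,-0.02,0,0,0,0.03],[0,0,-0.05,0,0,0,0.03],[0,0,-0.05,0,0,0,0.03],[0,0,-0.05,0,0,0,0.03],[0,0,-0.016,0,0,0,0.03],[0,0,0,0,0,0,0.03]]}}

```text
time: 10.52
ee_pos: [0.4742, 0.2773, 0.2515]
tool_rot: [-0.001, 0.941, -0.338, 0.001]
force: [-0.5, 0.6, -1.6]
opening: 0.0415
```

```bash
python3 -c "
from h import *; delta([.4935,-.113,.25])"
```

```text
t 10.525 pos [0.4742 0.2773 0.2515] yaw -39.47 q6 2.79 open 0.0415 F [-0.5  0.6 -1.6]
shift mm [263.  289.    1.1] turn [-0.0017 -0.0007 -0.003 ]
```

>>> {"op": "drive_tool", "data": {"motion": [[0.033,0.0436,0,0,0,-0.003,0.03],[0.033,0.0436,0,0,0,0,0.03],[0.033,0.0436,0,0,0,0,0.03],[0.033,0.0436,0,0,0,0,0.03],[0.033,0.0436,0,0,0,0,0.03],[0.033,0.0436,0,0,0,0,0.03],[0.033,0.0436,0,0,0,0,0.03],[0.033,0.0436,0,0,0,0,0.03]]}}

```text
time: 11.52
ee_pos: [0.4562, -0.1617, 0.2485]
tool_rot: [-0.0, 0.942, -0.336, -0.001]
force: [1.7, -0.0, -1.7]
opening: 0.0417
```

>>> {"op": "drive_tool", "data": {"motion": [[0,0,0,0,0,0,0.03],[0,0,0,0,0,0,0.03]]}}

```text
time: 11.78
ee_pos: [0.4566, -0.1599, 0.2491]
tool_rot: [-0.0, 0.942, -0.337, -0.001]
force: [0.9, 0.4, -1.5]
opening: 0.042
```

```bash
python3 -c "
from h import *; delta([.4935,-.113,.25])
c,R,t=wrist('w4'); np.savez('w4.npz',R=R,t=t,**{k:c[k] for k in c})
s,Rt,p=pose(); W=cloud(c,R,t); T=(W-p)@Rt; z=W[...,2]
ok=(abs(T[...,0]-0)<.035)&(abs(T[...,1]+.06)<.035)&(z<.0165)&(z>.004)
P=T[ok]; print(len(P),'well tool',cv2.minEnclosingCircle(P[:,:2].astype(np.float32)),np.median(z[ok]))
cs=max(cv2.findContours(ok.astype(np.uint8),0,1)[0],key=cv2.contourArea).reshape(-1,2); u,v=cs.mean(0); print('px',u,v)
for h in(.01,.024): w=(plane(c,cs,h,R,t)-p)@Rt; print(h,circ(w[:,:2]))
for a,b in((.035,.045),(.045,.055),(.055,.06),(.06,.068)):
  s=T[(T[...,2]>a)&(T[...,2]<b)&(abs(T[...,0])<.035)&(abs(T[...,1])<.035)]; print(a,len(s),circ(s[:,:2]) if len(s)>20 else '')
"
```

```text
t 11.775 pos [ 0.4566 -0.1599  0.2491] yaw -39.35 q6 1.92 open 0.042 F [ 0.9  0.4 -1.5]
shift mm [ -1.2 -59.7  -0.9] turn [ 0.0006  0.0025 -0.0009]
1856 well tool ((0.00023735349532216787, -0.06201281026005745), 0.023472094908356667) 0.009266601130479779
px 318.5072463768116 116.9927536231884
0.01 (array([ 0.00016444, -0.06186793]), np.float64(0.02309113869109754))
0.024 (array([ 0.00018639, -0.06221798]), np.float64(0.02219865038358325))
0.035 399 (array([-0.00155063, -0.00100811]), np.float64(0.02075685230665018))
0.045 347 (array([-0.00204624, -0.00076433]), np.float64(0.02080696463715191))
0.055 142 (array([-0.00247579, -0.00062804]), np.float64(0.020797119225648707))
0.06 175 (array([-0.00279234, -0.00054164]), np.float64(0.020738219447580246))
```

View pics/w4.png

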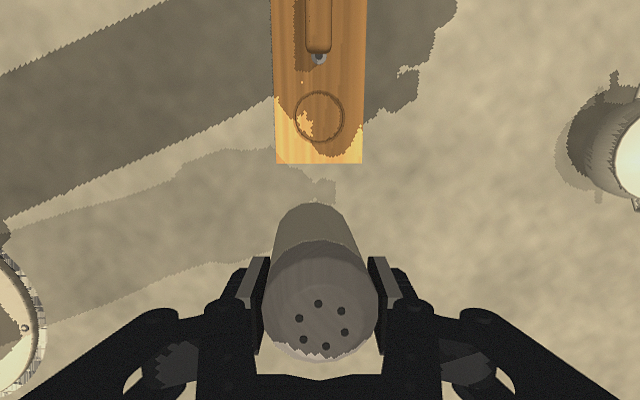

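The narrow well is at (319,117). The salt hangs slightly tilted, about 3° about tool y. I square it up and remeasure before moving over.

>>> {"op": "drive_tool", "data": {"motion": [[0,0,0,0,0.05,0,0.03],[0,0,0,0,0,0,0.03],[0,0,0,0,0,0,0.03]]}}

```text
time: 12.2
ee_pos: [0.4571, -0.1592, 0.2506]
tool_rot: [0.008, 0.942, -0.335, 0.023]
force: [-0.5, -0.2, -0.6]
opening: 0.0413
```

```bash
python3 -c "
from h import *; delta([.4935,-.113,.25])
c,R,t=wrist('w5')
s,Rt,p=pose(); W=cloud(c,R,t)
a=np.radians(-39.3); Rl=np.array([[np.cos(a),np.sin(a),0],[np.sin(a),-np.cos(a),0],[0,0,-1]])
T=(W-p)@Rl; z=W[...,2]
ok=(abs(T[...,0]-0)<.035)&(abs(T[...,1]+.06)<.035)&(z<.0165)&(z>.004)
P=T[ok]; print(len(P),'well level-tool',cv2.minEnclosingCircle(P[:,:2].astype(np.float32)),np.median(z[ok]))
for a,b in((.035,.045),(.045,.055),(.055,.06),(.06,.068)):
  s=T[(T[...,2]>a)&(T[...,2]<b)&(abs(T[...,0])<.035)&(abs(T[...,1])<.035)]; print(a,len(s),circ(s[:,:2]) if len(s)>20 else '')
"
```

```text
t 12.2 pos [ 0.4571 -0.1592  0.2506] yaw -39.22 q6 1.93 open 0.0413 F [-0.5 -0.2 -0.6]
shift mm [ -1.  -58.8   0.6] turn [-0.0002 -0.0492  0.0014]
1842 well level-tool ((-0.000697203679010272, -0.061718497425317764), 0.023545511066913605) 0.00922242932702337
0.035 411 (array([ 5.84714239e-06, -1.69510403e-03]), np.float64(0.020750815476229544))
0.045 334 (array([-3.31380826e-05, -1.54777658e-03]), np.float64(0.02071967382314354))
0.055 147 (array([-4.50899384e-05, -1.35637898e-03]), np.float64(0.02076022830691459))
0.06 163 (array([-7.34879871e-05, -1.19201446e-03]), np.float64(0.020785018402819624))
```

>>> {"op": "drive_tool", "data": {"motion": [[-0.0003,-0.0301,0,0,0,0,0.03],[-0.0003,-0.0301,0,0,0,0,0.03],[-0.0019,0,0.038,0,0,0,0.03],[-0.0019,0,0.038,0,0,0,0.03],[-0.0019,0,0.038,0,0,0,0.03],[-0.0018,0,0.036,0,0,0,0.03],[0,0,0,0,0,0,0.03],[0,0,0,0,0,0,0.03]]}}

```text
time: 13.25
ee_pos: [0.4953, -0.1132, 0.1019]
tool_rot: [0.008, 0.941, -0.336, 0.024]
force: [0.1, -0.2, -1.1]
opening: 0.0413
```

```bash
python3 -c "
from h import *; delta([.4935,-.113,.077])
from plant import capture
d=capture('side'); cv2.imwrite('pics/s3.png',cv2.resize(d['pixels'][180:310,220:360],None,fx=4,fy=4,interpolation=2))
"
```

```text
t 13.25 pos [ 0.4953 -0.1132  0.1019] yaw -39.3 q6 2.04 open 0.0413 F [ 0.1 -0.2 -1.1]
shift mm [-2.8  1.1 24.8] turn [-0.0006 -0.051   0.    ]
```

View pics/s3.png

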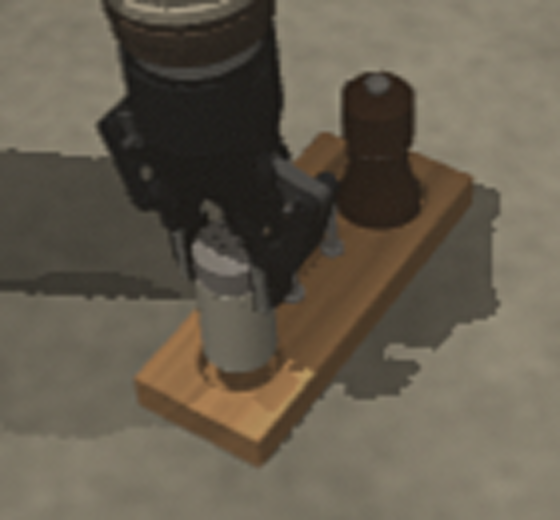

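The mill stands upright in its well and the salt is just above the narrow well at crop (237,370).

>>> {"op": "drive_tool", "data": {"motion": [[-0.0002,0,0.005,0,0,0,0.03],[-0.0002,0,0.004,0,0,0,0.03],[-0.0002,0,0.004,0,0,0,0.03],[0,0,0,0,0,0,0.03],[0,0,0,0,0,0,0.03]]}}

```text
time: 13.92
ee_pos: [0.4947, -0.1132, 0.0875]
tool_rot: [0.008, 0.941, -0.336, 0.024]
force: [0.9, -0.5, -1.7]
opening: 0.0413
```

>>> {"op": "drive_tool", "data": {"motion": [[-0.0002,0,0.004,0,0,0,0.03],[-0.0001,0,0.003,0,0,0,0.03],[0,0,0,0,0,0,0.03]]}}

```text
time: 14.3
ee_pos: [0.4946, -0.1132, 0.08]
tool_rot: [0.008, 0.941, -0.336, 0.023]
force: [-0.3, -0.5, -1.3]
opening: 0.0415
```

>>> {"op": "drive_tool", "data": {"motion": [[-0.0001,0,0.0015,0,0,0,0.03],[0,0,0.001,0,0,0,0.03],[0,0,0.0005,0,0,0,0.03],[0,0,0,0,0,0,0.03]]}}

```text
time: 14.8
ee_pos: [0.4948, -0.1132, 0.0774]
tool_rot: [0.008, 0.941, -0.336, 0.024]
force: [-0.0, 0.0, -1.1]
opening: 0.0416
```

>>> {"op": "drive_tool", "data": {"motion": [[0,0,0,0,0,0,0.05],[0,0,0,0,0,0,0.06],[0,0,0,0,0,0,0.065],[0,0,0,0,0,0,0.065],[0.001,0,-0.02,0,0,0,0.065],[0.0025,0,-0.05,0,0,0,0.065],[0.0025,0,-0.05,0,0,0,0.065],[0,0,-0.05,0,-0.05,0,0.065]]}}

```text
time: 15.8
ee_pos: [0.4924, -0.1113, 0.2496]
tool_rot: [-0.0, 0.942, -0.336, 0.0]
force: [1.5, -0.8, 0.2]
opening: 0.0648
```

```bash
python3 -c "
from h import *; delta([.541,-.055,.104])
from plant import capture
c,R,t=wrist('w6'); W=cloud(c,R,t); z=W[...,2]; s,Rt,p=pose()
ims=[c['pixels'][:260]]
for n in('side','top'):
  d=capture(n); V=cloud(d); zz=V[...,2]; ims.append(d['pixels'])
  hsv=cv2.cvtColor(d['pixels'],cv2.COLOR_BGR2HSV)
  print(n,'bar')
  m=((zz>.106)&(zz<.122)&(abs(V[...,0]-.541)<.03)&(abs(V[...,1]+.055)<.03)); P=V[m]
  if len(P)>30: print(len(P),cv2.minAreaRect(P[:,:2].astype(np.float32)),P[:,2].mean())
m=(z>.106)&(z<.122)&(abs(W[...,0]-.541)<.04)&(abs(W[...,1]+.055)<.04); P=W[m]; print('wrist bar',len(P),cv2.minAreaRect(P[:,:2].astype(np.float32)),P[:,2].mean())
for lo,hi,q in((.08,.105,[.4935,-.113]),(.095,.113,[.5885,.003])):
  m=(z>lo)&(z<hi)&(np.hypot(W[...,0]-q[0],W[...,1]-q[1])<.04); P=W[m]; print('obj',len(P),P[:,2].max() if len(P) else '',cv2.minEnclosingCircle(P[:,:2].astype(np.float32)) if len(P) else '')
cv2.imwrite('pics/m6.png',np.vstack([ims[0],ims[1][150:350]]))
"
```

```text
t 15.8 pos [ 0.4924 -0.1113  0.2496] yaw -39.28 q6 2.03 open 0.0648 F [ 1.5 -0.8  0.2]
shift mm [  1.9 -74.3 145.7] turn [-0.0006 -0.0002  0.0003]
side bar
185 ((0.5416254997253418, -0.05541226267814636), (0.05726410448551178, 0.018695350736379623), 47.82413864135742) 0.11354965601506141
top bar
210 ((0.541036069393158, -0.05472336709499359), (0.057664912194013596, 0.01846606656908989), 50.828365325927734) 0.11315708723097177
wrist bar 2162 ((0.5508881211280823, -0.04382845014333725), (0.08162488043308258, 0.0179884172976017), 50.56428527832031) 0.11265023356095191
obj 2009 0.09919596150324503 ((0.4960688352584839, -0.11202088743448257), 0.020951850339770317)
obj 947 0.11214697053667987 ((0.5845634341239929, -0.0026312628760933876), 0.02016289345920086)
```

View pics/m6.png

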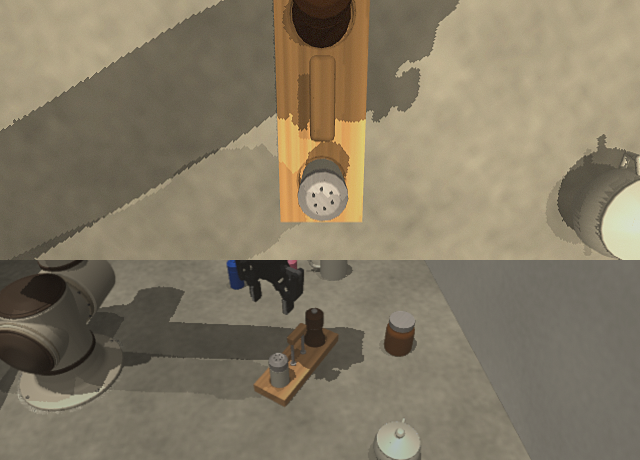

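Both stand upright and seated: the salt's top is at z≈0.098, mill upright at side crop (314,328), and the carrier has not moved. Next I grip the bar at (0.5415,-0.0545).

>>> {"op": "drive_tool", "data": {"motion": [[0.001,-0.0375,0,0,0,0,0.065],[0.001,-0.0375,0,0,0,0,0.065],[0,0,0.04,0,0,0,0.06],[0,0,0.04,0,0,0,0.06],[0,0,0.035,0,0,0,0.06],[0,0,0.031,0,0,0,0.06],[0,0,0,0,0,0,0.06],[0,0,0,0,0,0,0.06]]}}

```text
time: 16.95
ee_pos: [0.5421, -0.0549, 0.1023]
tool_rot: [-0.0, 0.942, -0.336, 0.0]
force: [-0.3, -0.4, 0.9]
opening: 0.0602
```

```bash
python3 -c "
from h import *; delta([.5415,-.0545,.104])"
```

```text
t 16.95 pos [ 0.5421 -0.0549  0.1023] yaw -39.3 q6 2.16 open 0.0602 F [-0.3 -0.4  0.9]
shift mm [-0.7  0.1 -1.7] turn [-0.0003 -0.0005 -0.0001]
```

>>> {"op": "drive_tool", "data": {"motion": [[-0.0007,0,0,0,0,0,0.045],[0,0,0,0,0,0,0.035],[0,0,0,0,0,0,0.027],[0,0,0,0,0,0,0.021],[0,0,0,0,0,0,0.017],[0,0,0,0,0,0,0.01],[0,0,0,0,0,0,0.005],[0,0,0,0,0,0,0.005]], "newtons": 30}}

```text
time: 17.95
ee_pos: [0.5416, -0.0546, 0.1017]
tool_rot: [0.0, 0.942, -0.336, 0.0]
force: [2.9, -3.1, 1.4]
opening: 0.0177
```

>>> {"op": "drive_tool", "data": {"motion": [[0,0,0,0,0,0,0.005],[0,0,0,0,0,0,0.005],[0,0,0,0,0,0,0.005]], "newtons": 110}}

```text
time: 18.32
ee_pos: [0.5417, -0.0546, 0.1019]
tool_rot: [0.0, 0.942, -0.336, 0.0]
force: [2.8, -3.7, 5.3]
opening: 0.0163
```

>>> {"op": "drive_tool", "data": {"motion": [[0,0,-0.003,0,0,0,0.005],[0,0,-0.004,0,0,0,0.005],[0,0,-0.005,0,0,0,0.005],[0,0,-0.004,0,0,0,0.005],[0,0,-0.003,0,0,0,0.005],[0,0,-0.001,0,0,0,0.005],[0,0,0,0,0,0,0.005]]}}

```text
time: 19.2
ee_pos: [0.5414, -0.0544, 0.1215]
tool_rot: [-0.0, 0.942, -0.336, -0.0]
force: [0.2, -0.2, -8.0]
opening: 0.0165
```

```bash
cat > lev.py <<'E'
from h import *
from plant import capture
delta([.5415,-.0545,.25]); s,Rt,p=pose(); print("torque",np.round(s["torque"],2))
a=np.radians(50.7); ux=np.array([np.cos(a),np.sin(a)]); uy=np.array([-ux[1],ux[0]]); ims=[]
for n in("side","top"):
    d=capture(n); W=cloud(d); hsv=cv2.cvtColor(d["pixels"],cv2.COLOR_BGR2HSV); ims.append(d["pixels"])
    x=(W[...,:2]-p[:2])@ux; y=(W[...,:2]-p[:2])@uy; zb=p[2]-.08
    m=(abs(x)<.122)&(abs(y)<.046)&(abs(W[...,2]-zb)<.012)&(hsv[...,1]>90)
    A=np.c_[x[m],y[m],np.ones(m.sum())]; z=W[...,2][m]
    for _ in range(4):
        k,*_r=np.linalg.lstsq(A,z,rcond=None); e=abs(A@k-z)<.003; A,z=A[e],z[e]
    print(n,len(z),"tilt deg along x,y",np.degrees(k[:2]).round(2),"block top z",k[2].round(4))
cv2.imwrite("pics/lev%d.png"%(s["time"]*100),np.hstack([ims[0][100:360,200:420],ims[1][100:360,240:460]]))
E
python3 lev.py
```

```text
t 19.2 pos [ 0.5414 -0.0544  0.1215] yaw -39.31 q6 2.16 open 0.0165 F [ 0.2 -0.2 -8. ]
shift mm [ 1.000e-01 -0.000e+00 -1.285e+02] turn [-0.      0.     -0.0001]
torque [-0.03  0.03  0.01]
side 1397 tilt deg along x,y [0.35 0.83] block top z 0.0447
top 463 tilt deg along x,y [0.1  0.15] block top z 0.043
```

Lifted 20 mm, level, carrying about 8 N. I go on up.

>>> {"op": "drive_tool", "data": {"motion": [[0,0,-0.006,0,0,0,0.005],[0,0,-0.013,0,0,0,0.005],[0,0,-0.018,0,0,0,0.005],[0,0,-0.02,0,0,0,0.005],[0,0,-0.02,0,0,0,0.005],[0,0,-0.018,0,0,0,0.005],[0,0,-0.012,0,0,0,0.005],[0,0,-0.005,0,0,0,0.005]]}}

```text
time: 20.3
ee_pos: [0.5417, -0.0545, 0.2348]
tool_rot: [-0.0, 0.942, -0.336, 0.001]
force: [1.3, -0.1, -8.4]
opening: 0.0165
```

>>> {"op": "drive_tool", "data": {"motion": [[0,0,-0.002,0,0,0,0.005],[0,0,0,0,0,0,0.005],[0,0,0,0,0,0,0.005],[0,0,0,0,0,0,0.005],[0,0,0,0,0,0,0.005],[0,0,0,0,0,0,0.005],[0,0,0,0,0,0,0.005],[0,0,0,0,0,0,0.005]]}}

```text
time: 21.3
ee_pos: [0.5414, -0.0544, 0.2355]
tool_rot: [0.0, 0.942, -0.336, -0.0]
force: [-0.0, -0.6, -8.1]
opening: 0.0163
```

```bash
python3 lev.py; mv pics/lev2*.png pics/final.png
```

```text
t 21.3 pos [ 0.5414 -0.0544  0.2355] yaw -39.31 q6 2.16 open 0.0163 F [-0.  -0.6 -8.1]
shift mm [  0.1  -0.  -14.5] turn [ 0.      0.     -0.0001]
torque [-0.02  0.02  0.04]
side 1467 tilt deg along x,y [0.28 0.76] block top z 0.1587
top 642 tilt deg along x,y [-0.15 -0.4 ] block top z 0.1577
```

View pics/final.png

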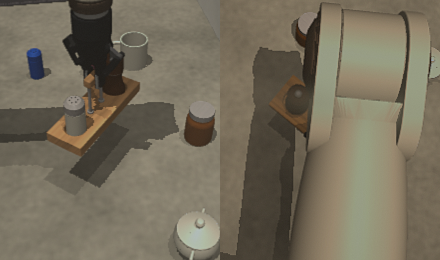

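The carrier hangs level with both inside: salt at (73,115) and mill at (113,75). Its underside is at about 0.134 m, and the bystanders are where they were.

```bash
python3 -c "
from plant import order; print(order.close_job())"
```

```text
the job is handed in; nothing more can be done
None
```

I put the mill in the wide well and the white salt shaker in the narrow well. I then gripped the carrier by its bar at 110 N, lifted it, and handed the job in at about 21.4 s while holding it still.

**Last checks:**
- **Height:** the underside is about 13.4 cm above the counter.
- **Level:** tilt is under 1° in both camera views. They differ by up to about 1.2°, which is measurement noise.
- **Load:** about 8 N, steady, and both pieces stand upright in their wells.
- **Bystanders:** the sugar bowl, cup and jam jar look to be where they were, judged by eye and not re-measured. I never touched them.

**What disagreed:**
- **Cameras:** the wrist camera read 2 to 4 mm off the fixed ones, so I placed each piece relative to its well within the same wrist picture.
- **Salt tilt:** the salt sat about 3° tilted in the grip. I corrected that before putting it in.

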